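Nest the graded mixing pots past the ball catches

TASK

Put the mixing pots away as one nest. Take the yellow medium pot off its sloping stand, set it upright inside the blue large pot and press it down past the ball catches until it sits fully home on the floor; only then put the red small pot upright inside the yellow one, fully home. Leave the other things on the table where they are.

Things in the scene. Friction and masses are not known exactly. Their poses are not given: they have to be found in the camera images.
- nest: Blue large pot, round, open upward, on a wooden board (170 x 170 x 12 mm) fixed to the table. Origin: centre of the board's underside, on the table; z up. Pot 62 mm high on the board (rim 74 mm above the table), wall 8 mm, outer radius 65 mm at the foot to 69 at the rim, inner radius 57 mm at the floor to 61 at the rim, floor 8 mm thick.
- nest_floor (a point): Centre of the blue pot's inner floor, 20 mm above the table; the yellow pot's origin must end here. Three sprung steel balls (radius 12 mm) stand 6 mm out of the inner wall, centred 6 mm above this floor, 120 degrees apart. The yellow pot stops on them up to 12 mm above home, often askew; about 8 to 20 N down on its rim, on the high side first, takes it past them.
- nest_rim (a point): Centre of the blue pot's mouth at the rim, 74 mm above the table.
- pot_medium: Yellow pot, loose, round, open: 60 mm high, outer radius 53 mm at the foot to 56.5 at the rim, wall 8 mm, floor 7 mm thick, about 0.2 kg. Origin: centre of its underside; z along its axis to the mouth. Starts on its stand tilted 22 degrees, mouth towards the stand's -x. Home, its rim is 6 mm above the blue rim, so a finger outside its wall meets the blue rim before that.
- pot_medium_rim (a point): Centre of the yellow pot's mouth, 60 mm above its origin along its z.
- pot_small: Red pot, loose, round, open: 58 mm high, outer radius 41 mm at the foot to 44.5 at the rim, wall 8 mm, floor 7 mm thick, about 0.14 kg. Origin: centre of its underside; z along its axis to the mouth. Starts on its stand tilted 22 degrees like the yellow one. Home, its origin is 7 mm above the yellow pot's origin and its rim 5 mm above the yellow rim.
- pot_small_rim (a point): Centre of the red pot's mouth, 58 mm above its origin along its z.
- stand_medium: Fixed sloping plywood stand of the yellow pot, 126 x 122 mm on plan, back edge 61 mm high. Origin: centre of its underside, on the table; its slope rises 22 degrees towards its +x, and two steel pins 15 mm tall hold the pot's foot at the low -x side. The centre of the slope is 35 mm above the origin.
- stand_small: Fixed sloping plywood stand of the red pot, 104 x 98 mm on plan, back edge 52 mm high, otherwise as the yellow pot's; the centre of its slope is 31 mm above its origin.
- tape_roll: Yellow roll of tape lying flat, 100 mm across, 25 mm high; bystander. Origin: centre of its underside.
- jar: Amber jar, 68 mm across, 100 mm high; bystander. Origin: centre of its underside.
- spatula: Spatula lying flat, 250 mm long; bystander.
- screwdriver: Screwdriver lying flat, 170 mm long; bystander.
- wrench: Wrench lying flat, 170 mm long; bystander.
Things that resemble listed ones, but are neither listed nor needed, are in the scene too. There is more than one size of the pot_small; the one meant has the size given above.

How it is judged (in metres and radians):
On the way:
1. the yellow pot is fully home and upright in the blue pot, while the red pot is not yet in it (z of pot_medium in the frame of nest_floor between -0.003 and 0.003 m and horizontal distance between pot_medium and nest_floor below 0.008 m and angle between the z axis of pot_medium and the z axis of nest_floor, either way round below 0.06 rad and angle between pot_medium's own z axis and vertical below 0.06 rad and horizontal distance between pot_small and nest_floor above 0.05 m), for 0.2 s.
At the end, for the whole second after the job is handed in: The yellow pot stands upright in the blue one, its underside within 3 mm of the blue pot's floor, centred within 8 mm, tilted under 0.06 rad; the red pot stands upright in the yellow one, within 3.5 mm of fully home, centred within 8 mm, tilted under 0.06 rad; both at rest (z of pot_medium in the frame of nest_floor between -0.003 and 0.003 m and horizontal distance between pot_medium and nest_floor below 0.008 m and angle between the z axis of pot_medium and the z axis of nest_floor, either way round below 0.06 rad and angle between each of pot_medium, pot_small's own z axis and vertical below 0.06 rad and z of pot_small in the frame of pot_medium between 0.003 and 0.0105 m and horizontal distance between pot_small and pot_medium below 0.008 m and angle between the z axis of pot_small and the z axis of pot_medium, either way round below 0.06 rad and linear speed of each of pot_medium, pot_small below 0.02 m/s); the robot touches nothing.
It fails at once if a bystander is shifted by more than 40 mm (distance of any of tape_roll, jar, spatula, screwdriver, wrench from where it was at the start of the episode above 0.04 m).
It also fails if it takes over 72 s, if anything falls off the work surface, if the arm or the gripper's body presses on something with over 40 N, if the wrist force passes 120 N, or if a joint passes its speed limit or range.

ROBOT

A 6-joint arm with a two-finger parallel gripper is mounted at the origin on the work surface. World frame = base frame: x ahead of the robot, y to its left, z up, the work surface at z = 0. Lengths are in mm, angles in degrees, forces in N, time in s.
With the tool pointing down it reaches from about 350 to 850 mm from the base axis. Payload 8.1 kg.
Tool frame: the origin (TCP) lies midway between the tips of the shut fingers; the grasp point (between the pads) lies 19 mm behind it; z points along the fingers, y is the line along which they close (so a half turn about z gives the same grasp; the last joint's range is limited). The gripper opens to 85 mm and grips with 20 to 120 N. Pads are 22 mm wide; open, the fingers measure 114 mm over their backs; the gripper's body (76 mm by 85 mm) begins 54 mm behind the grasp point. The pads swing forward as they close: fully open they stand 13 mm farther back than shut.
Start: joints at [-69.924, 7.471, 85.268, -0, 87.261, -4.893], TCP at [253.301, -543.915, 231.292] pointing down, gripper open.
Joint ranges: [-169.43, 169.43], [-51.17, 129.36], [1.28, 143.12], [-76.62, 256.62], [0, 156.53], [-152.29, 152.29]. Speed limits (degrees/s): [136.94, 136.94, 159.86, 180, 180, 180].

INTERFACE

Orientations are given as [roll, pitch, yaw] about the fixed x, y, z axes, in that order (R = Rz(yaw) Ry(pitch) Rx(roll)).
In Python, from bench import sensors, optics, r gives the robot as it stands.
- The arm moves only by the tool apply_moves, never from a script. Its argument "targets" is a list of rows, each a list of 7 numbers: the shift along the tool's x, y, z in mm, then the turn, a rotation vector about the tool's x, y, z in rad, then the closure, from 0 (fully open) to 1 (shut). In form: [[x, y, z, wx, wy, wz, claw], ...]. A call has 1 to 20 rows; each row shifts and turns the commanded pose from where the row before left it, along the tool's axes as they then stand; what a row does not reach is not made up. A row lasts 1/8 s, in which the tool goes at most 62.5 mm and 10.7 degrees, less where a joint would pass 70% of its speed; a pose out of reach is approached as far as the arm can. A call is refused whole if a number of a shift passes 62.5 or a number of a turn 0.188, either way. A call with a gripper value outside its range is refused whole. The fingers move at their own pace and stop on an object; "force" is the grip in N (left out, the last holds). Time passes only in rows, so rows that do not move let the fingers close. It gives the time, the measured TCP pose, the force, the opening and the grip force at its end, in the units of the state.
- sensors.sense(): the state, without advancing time (a new reading comes with each control period).
- optics.snapshot(name): name is "scene" or "side" or "wrist"; returns the picture (384x512x3 uint8, red, green, blue); there is no depth.
- optics.get_calibration(name): a dict with "camera_matrix" (3x3 intrinsics, pixels), "pose" (4x4, takes a point from camera to world coordinates). Camera axes: x right, y down, z forward; pixel columns grow to the right and rows downward; lengths in mm; the calibration is good to about 2 mm. A picture is of the moment at which its call begins: read the wrist's pose just before it. get_calibration takes no time and is no camera call; for the wrist camera it gives the pose at the moment of the call.
- r.hand_in(): hands the job in; it is judged then, once.
The state is a dict: "time": time; "joint_pos": joint angles; "qd": joint speeds; "joint_efforts": joint torques, N m; "tool_pos": TCP position; "tcp_rot": TCP orientation; "ft_force": force on the tool from outside, world axes, zero at the start; "wrist_torque": the same for the moment, N m; "finger_gap": finger opening in mm; "grip_force": force on a finger pad.
Only numpy, scipy, OpenCV 4.12 (cv2) and the standard library are available. Lean on these libraries where they do the work, as an engineer would, in place of code of your own. Each camera call takes 0.05 s, during which the arm holds its last target. There are 200 camera calls.

## Working session

There is one attempt and no reset: what is moved stays moved. The work goes in short steps, Python scripts to look and compute and a tool call to move; the robot and the scene stay as the last step left them, time stands still between calls to the robot, and variables do not carry over. Pictures are saved under pics/ and viewed, at most 10 in all, crops included, and the job is handed in when it is done.

Besides the shell and the picture viewer there is one more tool, called after ">>>" as name(argument=value, ...), one argument or row to a line, values as JSON. apply_moves: Moves the arm, as the interface text tells. Its arguments: {"type":"object","properties":{"targets":{"type":"array"},"force":{"type":"number"}},"required":["targets"]}

```bash
ls; mkdir -p pics
python3 - <<'E'
from bench import sensors, optics, r
import cv2
s=sensors.sense();print(s)
for n in("scene","side"):
    im=optics.snapshot(n);cv2.imwrite(f"pics/{n}0.png",im[:,:,::-1])
    c=optics.get_calibration(n);print(n,c["camera_matrix"],c["pose"])
c=optics.get_calibration("wrist");print(c)
E
```

```text
pics
{'time': 0.0, 'joint_pos': array([-6.99232453e+01,  7.51448184e+00,  8.53289652e+01, -5.62704455e-04,
        8.72625501e+01, -4.89323561e+00]), 'qd': array([ 0.0010757 , -0.00352612, -0.02439726, -0.00820728, -0.13913447,
       -0.07984921]), 'joint_efforts': array([ 9.26249195e-04, -5.69399750e+01, -5.00544655e+01, -2.84447196e-04,
        1.47637655e-02,  2.69201280e-05]), 'tool_pos': array([ 253.11122395, -543.38984975,  230.25398186]), 'tcp_rot': array([-1.79894341e+02, -8.48151230e-03,  2.49700099e+01]), 'ft_force': array([ 0.52163118, -0.74958238,  0.56406688]), 'wrist_torque': array([-0.02898176,  0.02633527, -0.01063526]), 'grip_force': 0.0, 'finger_gap': 85.33097083773238}
scene [[367.29662103   0.         256.89130049]
 [  0.         367.29662103 198.57925759]
 [  0.           0.           1.        ]] [[-1.35325265e-01  7.62145888e-01 -6.33104034e-01  1.27626857e+03]
 [ 9.90721885e-01  9.60004159e-02 -9.61980597e-02  3.44842689e+01]
 [-1.25387050e-02 -6.40248050e-01 -7.68065892e-01  9.40446023e+02]
 [ 0.00000000e+00  0.00000000e+00  0.00000000e+00  1.00000000e+00]]

[... 223 characters left out ...]
84036e-01 -7.54133733e-01  8.36863469e+02]
 [-1.93458710e-02 -8.14324341e-01 -5.80087584e-01  7.97822212e+02]
 [ 0.00000000e+00  0.00000000e+00  0.00000000e+00  1.00000000e+00]]
{'camera_matrix': array([[276.76665745,   0.        , 257.48002337],
       [  0.        , 276.76665745, 194.99033862],
       [  0.        ,   0.        ,   1.        ]]), 'pose': array([[ 4.22389671e-01, -8.61860188e-01, -2.80684847e-01,
         3.25010346e+02],
       [-9.06412450e-01, -4.02259866e-01, -1.28854455e-01,
        -5.11288076e+02],
       [-1.85372431e-03,  3.08843030e-01, -9.51111217e-01,
         3.72727405e+02],
       [ 0.00000000e+00,  0.00000000e+00,  0.00000000e+00,
         1.00000000e+00]])}
```

View pics/scene0.png

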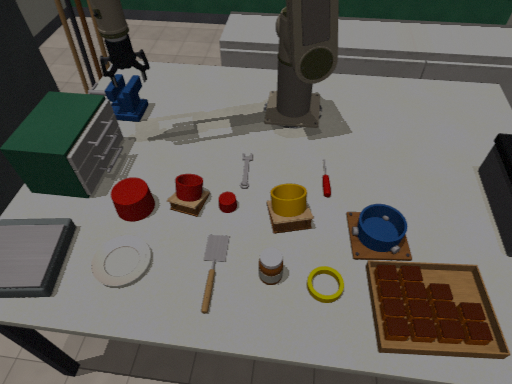

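View pics/side0.png

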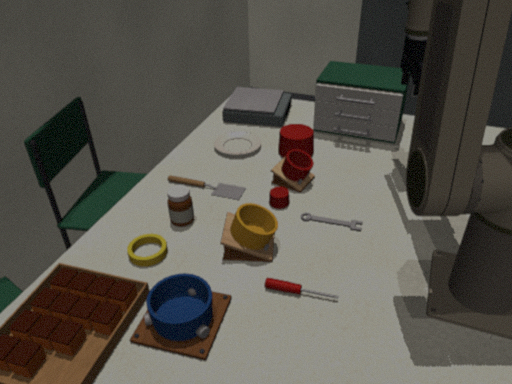

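Scene: blue pot on its board (382,228), yellow pot on its stand (290,205). The red pot could be taken for three things: large red (133,199), red on a stand (189,190) or tiny red (228,202). I choose the one on the stand. The tape ring at (325,284) is yellow too, but it is not the pot.

```bash
cat > h.py <<'E'
from bench import sensors, optics, r
import numpy as np, cv2
from scipy.spatial.transform import Rotation as Rot
def rays(cal,uv):
    uv=np.atleast_2d(np.asarray(uv,float));P=cal["pose"]
    d=np.c_[uv,np.ones(len(uv))]@np.linalg.inv(cal["camera_matrix"]).T@P[:3,:3].T
    return P[:3,3],d/np.linalg.norm(d,axis=1)[:,None]
def plane(cal,uv,z):
    o,d=rays(cal,uv); return o+d*((z-o[2])/d[:,2])[:,None]
def tri(c1,u1,c2,u2):
    A=np.zeros((3,3));b=np.zeros(3)
    for c,u in((c1,u1),(c2,u2)):
        o,d=rays(c,u);M=np.eye(3)-np.outer(d[0],d[0]);A+=M;b+=M@o
    return np.linalg.solve(A,b)
def proj(cal,X):
    X=np.atleast_2d(X);P=cal["pose"];p=(X-P[:3,3])@P[:3,:3]@cal["camera_matrix"].T
    return p[:,:2]/p[:,2:]
E
python3 - <<'E'
from h import *
cs,cd=[optics.get_calibration(n) for n in("scene","side")]
for n,a,b in(("blue",(382,222),(183,300)),("yellow",(290,200),(255,224)),("red",(189,188),(298,165)),
  ("bigred",(133,195),(296,138)),("tiny",(228,202),(280,198)),("jar",(271,265),(180,205))):
    print(n,tri(cs,a,cd,b).round())
print("blueboard",plane(cs,[(347,212),(404,212),(410,258),(350,258)],12).round())
S=cv2.imread("pics/scene0.png");D=cv2.imread("pics/side0.png")
a=cv2.resize(S[160:260,150:330],None,fx=4,fy=4,interpolation=2);b=cv2.resize(D[140:270,200:340],None,fx=4,fy=4,interpolation=2)
cv2.imwrite("pics/a.png",a);b=cv2.resize(b,(400,371));cv2.imwrite("pics/z.png",np.vstack([cv2.resize(a,(396,220)),b[:,:396]]))
E
```

```text
blue [595. 300.  63.]
yellow [543.  23.  67.]
red [ 526. -302.   56.]
bigred [ 582. -469.   57.]
tiny [ 539. -174.   17.]
jar [773.  -7.  51.]
blueboard [[530. 210.  12.]
 [508. 389.  12.]
 [677. 386.  12.]
 [699. 215.  12.]]
```

View pics/z.png

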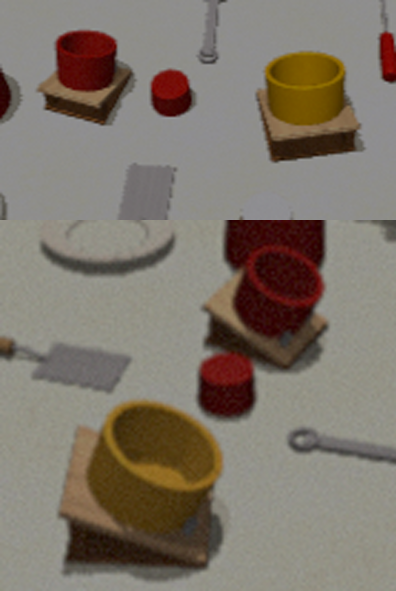

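The crop confirms that the red pot to take is the one on the stand; the tiny solid one at (228,202) and the big one at (133,199) are decoys. Both pots lean towards the robot. I'll move the wrist camera over the yellow pot.

>>> apply_moves(
  targets=[
    [45.6,-35.5,-5.4,0,0,0,0],
    [45.6,-35.5,-5.4,0,0,0,0],
    [45.6,-35.5,-5.4,0,0,0,0],
    [45.6,-35.5,-5.4,0,0,0,0],
    [45.6,-35.5,-5.4,0,0,0,0],
    [45.6,-35.5,-5.4,0,0,0,0],
    [45.6,-35.5,-5.4,0,0,0,0],
    [45.6,-35.5,-5.4,0,0,0,0],
    [45.6,-35.5,-5.4,0,0,0,0],
    [45.6,-35.5,-5.4,0,0,0,0],
    [45.6,-35.5,-5.4,0,0,0,0],
  ],
)

```text
time: 1.48
tool_pos: [543.6, 23.7, 290.5]
tcp_rot: [-180.0, 0.0, 25.0]
ft_force: [1.1, -0.1, 0.4]
finger_gap: 85.3
grip_force: 0.0
```

>>> apply_moves(
  targets=[
    [0,0,0,0,0,-0.18,0],
    [0,0,0,0,0,-0.18,0],
    [0,0,0,0,0,-0.18,0],
    [0,0,0,0,0,-0.18,0],
    [0,0,0,0,0,-0.18,0],
    [0,0,0,0,0,-0.18,0],
    [0,0,0,0,0,-0.18,0],
    [0,0,0,0,0,-0.18,0],
    [0,0,0,0,0,-0.18,0],
    [0,0,0,0,0,-0.18,0],
    [0,0,0,0,0,-0.18,0],
    [0,0,0,0,0,-0.18,0],
    [0,0,0,0,0,-0.18,0],
    [0,0,0,0,0,-0.18,0],
    [0,0,0,0,0,-0.18,0],
    [0,0,0,0,0,0,0],
  ],
)

```text
time: 3.48
tool_pos: [542.9, 21.8, 290.2]
tcp_rot: [180.0, -0.1, 179.6]
ft_force: [0.2, 0.5, -0.1]
finger_gap: 85.6
grip_force: 0.0
```

Run:
```python
from h import *
s=sensors.sense();print(s["time"],s["tool_pos"],s["tcp_rot"],s["joint_pos"].round())
c=optics.get_calibration("wrist");im=optics.snapshot("wrist")
np.savez("w1.npz",K=c["camera_matrix"],P=c["pose"])
cv2.imwrite("pics/w1.png",im[:,:,::-1])
print(c["pose"].round(2))
```

```text
3.475 [542.92859293  21.82327447 290.22464779] [ 1.79999512e+02 -5.14860260e-02  1.79604693e+02] [ -3.  -2.  89.  -0.  93. -93.]
[[ 1.0000e-02  9.5000e-01  3.1000e-01  4.6404e+02]
 [ 1.0000e+00 -1.0000e-02 -0.0000e+00  2.1360e+01]
 [ 0.0000e+00  3.1000e-01 -9.5000e-01  4.3267e+02]
 [ 0.0000e+00  0.0000e+00  0.0000e+00  1.0000e+00]]
```

View pics/w1.png

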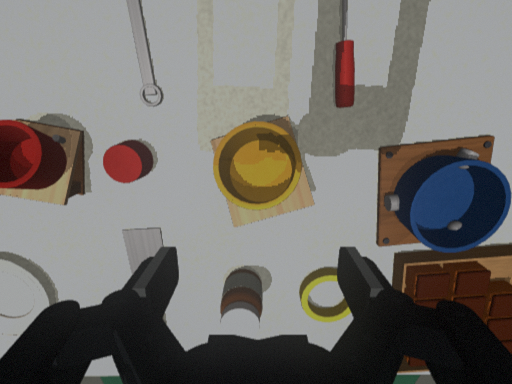

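Wrist view: yellow rim ellipse centred near (258,165). The stand's high edge runs (233,225)-(313,206). Blue pot near (455,200), red pot partly in view at the left edge (15,155).

```bash
cat >> h.py <<'E'
from scipy.optimize import least_squares
def hull(im,kind,box):
    """convex hull outline of the largest blob of a colour; im RGB; box u0,v0,u1,v1"""
    hsv=cv2.cvtColor(im,cv2.COLOR_RGB2HSV)
    lo,hi={"y":((20,190,60),(34,255,255)),"b":((105,120,30),(125,255,255)),"r":((172,170,40),(180,255,255))}[kind]
    m=cv2.inRange(hsv,lo,hi)
    if kind=="r": m|=cv2.inRange(hsv,(0,170,40),(5,255,255))
    k=np.zeros_like(m);k[box[1]:box[3],box[0]:box[2]]=m[box[1]:box[3],box[0]:box[2]]
    n,l,st,_=cv2.connectedComponentsWithStats(k);i=1+st[1:,4].argmax()
    c=max(cv2.findContours((l==i).astype(np.uint8),0,1)[0],key=len)
    h=cv2.convexHull(c)
    o=np.zeros_like(m);cv2.drawContours(o,[h],-1,1,-1)
    return max(cv2.findContours(o,0,1)[0],key=len)[:,0].astype(float),st[i]
def circ(cal,uv,n,R,c0,zfix=None):
    o,d=rays(cal,uv);n=np.asarray(n,float)
    def f(x):
        c=np.r_[x,zfix] if zfix is not None else x
        X=o+d*(((c-o)@n)/(d@n))[:,None]
        return np.linalg.norm(X-c,axis=1)-R
    x0=c0[:2] if zfix is not None else c0
    s=least_squares(f,x0,loss="soft_l1",f_scale=0.5);return s.x,np.abs(s.fun).mean()
def axis(yaw): # pot axis, leaning to stand -x
    a=np.deg2rad(yaw);t=np.deg2rad(22);return np.array([-np.sin(t)*np.cos(a),-np.sin(t)*np.sin(a),np.cos(t)])
E
python3 - <<'E'
from h import *
d=np.load("w1.npz");c=dict(camera_matrix=d["K"],pose=d["P"]);im=cv2.imread("pics/w1.png")[:,:,::-1].copy()
e=plane(c,[(233,225),(313,206)],61);v=e[1]-e[0];print(e,np.linalg.norm(v)); yaw=np.degrees(np.arctan2(v[1],v[0]))-90;print("yaw",yaw)
h,st=hull(im,"y",(200,100,330,230));print(st)
for y in(yaw-4,yaw,yaw+4):
    print("yel",y,circ(c,h,axis(y),56.5,np.array([530,20,90.])),circ(c,h,axis(y),56.5,np.array([530,20,90.]),91))
h,st=hull(im,"b",(370,120,512,260));print(st)
cs,cd=[optics.get_calibration(n) for n in("scene","side")]
hh=h[(h[:,0]>455)];print("blue",circ(c,hh,[0,0,1],69,np.array([595,300.]),74))
for n,cc in(("scene",cs),("side",cd)):
    im=cv2.imread(f"pics/{n}0.png")[:,:,::-1].copy()
    h,st=hull(im,"b",(340,190,420,270) if n=="scene" else (130,260,240,350))
    hh=h[h[:,1]<st[1]+0.4*st[3]]
    print(n,st,circ(cc,hh,[0,0,1],69,np.array([595,300.]),74))
E
```

```text
[[629.91072737 -15.53259962  61.        ]
 [601.09671304  99.82470534  61.        ]] 118.90145174879326
yaw 14.024410437924814
[275 154   4   6  10]
yel 10.024410437924814 (array([460.75490135, -34.79850983, 427.41047912]), np.float64(1.6360246490876307e-12)) (array([522.60474864, -12.06216397]), np.float64(1.128108551487129))
yel 14.024410437924814 (array([461.99422459, -34.75037964, 426.37128979]), np.float64(2.546111469807026e-13)) (array([523.46487567, -12.04293396]), np.float64(1.1240196116261216))
yel 18.024410437924814 (array([462.85953333, -34.63324717, 425.2134004 ]), np.float64(3.197442310920451e-13)) (array([524.25818826, -11.98288599]), np.float64(1.1204720724027784))
[ 406  156  105   96 7460]
blue (array([600.90067127, 297.46654299]), np.float64(0.7164423126665238))
scene [ 358  204   49   48 1774] (array([606.27020994, 299.58929117]), np.float64(1.164394751706479))
side [ 147  274   65   67 2803] (array([598.73403407, 305.73995787]), np.float64(1.1547313479524501))
```

```bash
python3 - <<'E'
from h import *
im=cv2.imread("pics/w1.png");hsv=cv2.cvtColor(im,cv2.COLOR_BGR2HSV)
for p in((218,165),(258,126),(298,170),(258,160),(250,203),(290,195),(222,185),(240,216),(305,195)):print(p,hsv[p[1],p[0]])
E
sed -i 's/"y":((20,190,60)/"y":((18,200,45)/' h.py
cat > y.py <<'E'
from h import *
d=np.load("w1.npz");c=dict(camera_matrix=d["K"],pose=d["P"]);im=cv2.imread("pics/w1.png")[:,:,::-1].copy()
h,st=hull(im,"y",(200,100,330,230));print(st)
for y in(10,14,18):
    print("yel",y,circ(c,h,axis(y),56.5,np.array([530,20,90.])),circ(c,h,axis(y),56.5,np.array([530,20,90.]),91))
E
python3 y.py
```

```text
(218, 165) [ 20 166 126]
(258, 126) [ 21 173 149]
(298, 170) [ 19 176 122]
(258, 160) [ 19 186 160]
(250, 203) [ 22 174 123]
(290, 195) [ 20  87 159]
(222, 185) [ 22 171 160]
(240, 216) [ 23  77 162]
(305, 195) [ 19  86 160]Traceback (most recent call last):
  File "y.py", line 3, in <module>
    h,st=hull(im,"y",(200,100,330,230));print(st)
         ~~~~^^^^^^^^^^^^^^^^^^^^^^^^^^
  File "h.py", line 26, in hull
    n,l,st,_=cv2.connectedComponentsWithStats(k);i=1+st[1:,4].argmax()
                                                     ~~~~~~~~~~~~~~~^^
ValueError: attempt to get argmax of an empty sequence
```

```bash
sed -i 's/"y":((18,200,45)/"y":((14,135,45)/' h.py; python3 y.py
```

```text
[ 213  122   89   88 5744]
yel 10 (array([536.10431786,  19.69968519,  82.84875312]), np.float64(0.4149115349527969)) (array([534.71551693,  19.99963146]), np.float64(1.2972821095118443))
yel 14 (array([536.08345687,  19.47766128,  83.10081887]), np.float64(0.3995010634962963)) (array([534.78212801,  19.656455  ]), np.float64(1.2623262485149158))
yel 18 (array([536.06876324,  19.26092731,  83.41710394]), np.float64(0.39746478206880526)) (array([534.85676097,  19.31968713]), np.float64(1.2175865238232462))
```

```bash
cat >> h.py <<'E'
def rel(p,R):
    """shift (in tool axes now) and rotvec from current measured pose to target"""
    s=sensors.sense();R0=Rot.from_euler("xyz",s["tcp_rot"],degrees=True)
    t=R0.inv().apply(np.asarray(p)-s["tool_pos"]);w=(R0.inv()*Rot.from_matrix(R)).as_rotvec()
    return t.round(1),w.round(3)
def toolR(z,y):
    z=z/np.linalg.norm(z);y=y-z*(y@z);y/=np.linalg.norm(y);return np.c_[np.cross(y,z),y,z]
E
python3 - <<'E'
from h import *
a=axis(14);t=np.deg2rad(14);y=np.array([-np.sin(t),np.cos(t),0])
R=toolR(-a,y);C=np.array([534.5,20,90]);g=C-52*y
print(R.round(3)); print(rel(g+60*a,R), g, g+60*a)
E
```

```text
[[-0.9   -0.242  0.363]
 [-0.224  0.97   0.091]
 [-0.375  0.    -0.927]]
(array([ 17. , -57.9, 144.7]), array([-0.049, -0.383, -0.251])) [547.07993857 -30.45537777  90.        ] [525.27118797 -35.89291    145.63103127]
```

>>> apply_moves(
  targets=[
    [5.7,-19.3,48,0,0,0,0.3],
    [5.7,-19.3,48,0,0,0,0.45],
    [5.7,-19.3,48,0,0,0,0.45],
    [0,0,0,-0.016,-0.128,-0.084,0.45],
    [0,0,0,-0.016,-0.128,-0.084,0.45],
    [0,0,0,-0.016,-0.128,-0.084,0.45],
    [0,0,0,0,0,0,0.45],
  ],
)

```text
time: 4.4
tool_pos: [523.2, -36.2, 144.6]
tcp_rot: [179.9, 21.9, -166.1]
ft_force: [-1.4, -1.0, -0.4]
finger_gap: 47.0
grip_force: 0.0
```

Run:
```python
from h import *
a=axis(14);t=np.deg2rad(14);y=np.array([-np.sin(t),np.cos(t),0])
R=toolR(-a,y);C=np.array([534.5,20,90]);g=C-52*y
print(rel(g-20*a,R))
s=sensors.sense();print(s["finger_gap"])
c=optics.get_calibration("wrist");im=optics.snapshot("wrist")
np.savez("w2.npz",K=c["camera_matrix"],P=c["pose"])
print(proj(c,[C,g,g-20*a]))
cv2.imwrite("pics/w2.png",im[:,:,::-1])
```

```text
(array([-2.4, -0.3, 79.8]), array([ 0.001, -0.001, -0.001]))
47.04885061921571
[[324.41339865 214.48128104]
 [258.29940127 214.59841391]
 [258.19584043 205.83585454]]
```

View pics/w2.png

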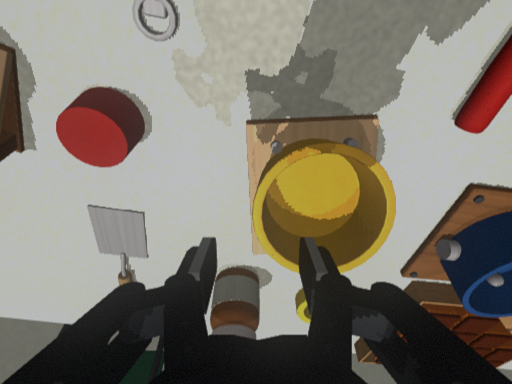

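Close view: yellow rim spans u 254-396, v 141-271; the fingers straddle its left wall at u≈258. I'll refit the rim from here.

Run:
```python
from h import *
d=np.load("w2.npz");c=dict(camera_matrix=d["K"],pose=d["P"]);im=cv2.imread("pics/w2.png")[:,:,::-1].copy()
h,st=hull(im,"y",(235,130,410,285));print(st)
hh=h[(h[:,1]<230)]
for y in(10,14,18):
    print("yel",y,circ(c,hh,axis(y),56.5,np.array([530,20,90.])),circ(c,hh,axis(y),56.5,np.array([530,20,90.]),90))
d1,d2=c,dict(zip(("camera_matrix","pose"),np.load("w1.npz").values()))
e=plane(c,[(247,121),(378,115)],10);v=e[1]-e[0];print(e,np.linalg.norm(v),np.degrees(np.arctan2(v[1],v[0]))-90)
# blue top edge of rim visible from here? board corner
```

```text
[  252   138   144   135 14294]
yel 10 (array([533.75789153,  18.69007062,  88.48248236]), np.float64(1.478871934368916)) (array([533.33552305,  18.07072696]), np.float64(1.4911006268513487))
yel 14 (array([534.43353323,  18.90300838,  87.28264309]), np.float64(1.3749056972982896)) (array([533.59931867,  17.65230033]), np.float64(1.419786820420791))
yel 18 (array([534.99102819,  18.9844129 ,  86.32099144]), np.float64(1.2825219148383222)) (array([533.7534747,  17.1352381]), np.float64(1.3793686996852128))
[[509.48978586 -50.16138716  10.        ]
 [475.52070742  63.02108762  10.        ]] 118.17009302758262 16.705902020066375
```

>>> apply_moves(
  targets=[
    [-1.4,-0.8,27,0,0,0,0.45],
    [0,0,27,0,0,0,0.45],
    [0,0,26,0,0,0,0.45],
    [0,0,0,0,0,0,0.6],
    [0,0,0,0,0,0,0.8],
    [0,0,0,0,0,0,1],
    [0,0,0,0,0,0,1],
    [0,0,0,0,0,0,1],
  ],
  force=70,
)

```text
time: 5.45
tool_pos: [557.2, -29.2, 75.1]
tcp_rot: [-179.9, 22.2, -165.7]
ft_force: [-3.5, 0.3, 5.8]
finger_gap: 6.8
grip_force: 68.3
```

>>> apply_moves(
  targets=[
    [0,0,-15,0,0,0,1],
    [0,0,-25,0,0,0,1],
    [0,0,-30,0,0,0,1],
    [0,0,-30,0,0,0,1],
    [0,0,0,0,0,0,1],
    [0,0,0,0,0,0,1],
  ],
)

```text
time: 6.2
tool_pos: [519.7, -38.3, 165.2]
tcp_rot: [-179.9, 22.1, -165.7]
ft_force: [0.1, 0.1, -2.4]
finger_gap: 6.1
grip_force: 68.7
```

```bash
cat > held.py <<'E'
from h import *
import sys
k,R,name=sys.argv[1],float(sys.argv[2]),sys.argv[3]
s=sensors.sense();print(s["time"],s["tool_pos"],s["tcp_rot"],s["finger_gap"],s["ft_force"].round(1))
c=optics.get_calibration("wrist");im=optics.snapshot("wrist")
cv2.imwrite(f"pics/{name}.png",im[:,:,::-1])
R0=Rot.from_euler("xyz",s["tcp_rot"],degrees=True).as_matrix();T=s["tool_pos"]
h,st=hull(im,k,(200,60,460,330));print(st)
ct=dict(camera_matrix=c["camera_matrix"],pose=np.vstack([np.c_[R0.T@c["pose"][:3,:3],R0.T@(c["pose"][:3,3]-T)],[0,0,0,1]]))
print(ct["pose"].round(2))
np.savez(name+".npz",h=h,K=ct["camera_matrix"],P=ct["pose"])
hh=h[h[:,1]<st[1]+0.7*st[3]]
o,d=rays(ct,hh)
def f(x):
    n=np.array([x[3],x[4],-1]);n/=np.linalg.norm(n);X=o+d*(((x[:3]-o)@n)/(d@n))[:,None]
    return np.r_[np.linalg.norm(X-x[:3],axis=1)-R]
sol=least_squares(f,[0,R-4,-20,0,0],loss="soft_l1",f_scale=.5);print("in tool: centre, tilt",sol.x.round(3),np.abs(sol.fun).mean())
for z in(-20,-16,-12):print(z,circ(ct,hh,[0,0,-1],R,np.array([0,R-4]),z))
E
python3 held.py y 56.5 w3
```

```text
6.2 [519.69799811 -38.28820895 165.16192536] [-179.92464069   22.09808    -165.72184212] 6.144247478641273 [ 0.1  0.1 -2.4]
[  251   145   209   179 25566]
[[   0.     -0.95   -0.31   79.36]
 [   1.      0.      0.     -1.02]
 [  -0.     -0.31    0.95 -142.47]
 [   0.      0.      0.      1.  ]]
in tool: centre, tilt [ 3.4970e+00  4.7867e+01 -1.2770e+00  1.8000e-02 -3.2200e-01] 1.4789037735009882
-20 (array([ 4.84401707, 43.96492768]), np.float64(2.6084209532674514))
-16 (array([ 4.51443801, 46.57612882]), np.float64(2.385013346268062))
-12 (array([ 4.42318364, 49.00628549]), np.float64(2.262851640145436))
```

View pics/w3.png

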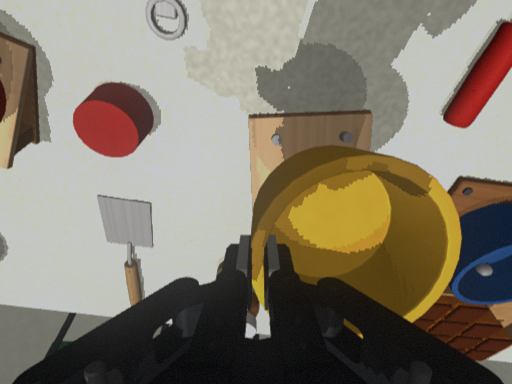

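```bash
cat > held2.py <<'E'
from h import *
import sys
name,R=sys.argv[1],float(sys.argv[2])
d=np.load(name+".npz");ct=dict(camera_matrix=d["K"],pose=d["P"]);h=d["h"]
lo,hi=h.min(0),h.max(0)
hh=h[(h[:,1]<lo[1]+.6*(hi-lo)[1])|(h[:,0]>lo[0]+.8*(hi-lo)[0])];o,dd=rays(ct,hh)
def pose(x): # x: tangential offset, rim depth above TCP, tilt about tool x, tilt about tool y
    Q=Rot.from_rotvec([x[2],x[3],0]).as_matrix();n=Q@[0,0,-1.]
    return np.array([x[0],0,-x[1]])+Q@[0,R-4.,0],n
def f(x):
    c,n=pose(x);X=o+dd*(((c-o)@n)/(dd@n))[:,None];return np.linalg.norm(X-c,axis=1)-R
for w in(None,0.,-.1,-.2,.1):
    g=f if w is None else (lambda x:f([x[0],x[1],w,x[2]]))
    s=least_squares(g,[0,18,0,0] if w is None else [0,18,0],loss="soft_l1",f_scale=.5);print(w,s.x.round(3),np.abs(s.fun).mean().round(2))
E
python3 held2.py w3 56.5
python3 - <<'E'
from h import *
o=[]
for n,b in(("scene",(230,130,350,240)),("side",(190,150,330,280))):
    im=optics.snapshot(n);cv2.imwrite(f"pics/{n}1.png",im[:,:,::-1])
    o.append(cv2.resize(im[b[1]:b[3],b[0]:b[2],::-1],(390,390),interpolation=2))
cv2.imwrite("pics/z1.png",np.hstack(o))
E
```

```text
None [ 4.0120e+00 -2.3006e+01 -4.5900e-01  9.0000e-03] 1.29
0.0 [ 7.496  7.193 -0.369] 1.93
-0.1 [ 5.17  -2.103 -0.337] 1.79
-0.2 [ 2.839 -9.614 -0.225] 1.66
0.1 [ 9.684 18.16  -0.36 ] 2.19
```

View pics/z1.png

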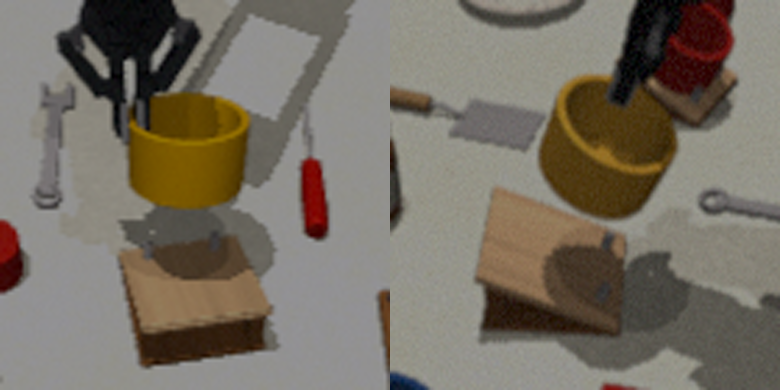

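The pot is in the hand, roughly aligned with the tool. The wrist hull at the top also includes the outer wall, so I'll fit using only the proper rim arcs from all three views.

```bash
cat > held3.py <<'E'
from h import *
import sys
def fit(k,R,views,p0=(0,18,0,0)):
    """views: list of (cal,uv). unknown: tangential offset, depth, tilts, in tool frame"""
    s=sensors.sense();R0=Rot.from_euler("xyz",s["tcp_rot"],degrees=True).as_matrix();T=s["tool_pos"]
    rr=[rays(c,uv) for c,uv in views]
    def pose(x):
        Q=Rot.from_rotvec([x[2],x[3],0]).as_matrix();return T+R0@(np.array([x[0],0,-x[1]])+Q@[0,R-4.,0]),R0@Q@[0,0,-1.]
    def f(x):
        c,n=pose(x);out=[]
        for o,d in rr:
            X=o+d*(((c-o)@n)/(d@n))[:,None];out.append((np.linalg.norm(X-c,axis=1)-R)/np.sqrt(len(d))*5)
        return np.concatenate(out)
    sol=least_squares(f,p0,loss="soft_l1",f_scale=.5)
    print(sol.x.round(3),[np.abs(v).mean().round(2) for v in np.split(f(sol.x),np.cumsum([len(d) for _,d in rr])[:-1])]);c,n=pose(sol.x);print("rim",c.round(1),"axis",n.round(3),"foot",(c-n*60).round(1))
    return sol.x
E
python3 - <<'E'
from held3 import *
im=lambda n:cv2.imread(f"pics/{n}.png")[:,:,::-1].copy()
cs,cd,cw=[optics.get_calibration(n) for n in("scene","side","wrist")]
h1,s1=hull(im("scene1"),"y",(230,130,350,200));h2,s2=hull(im("side1"),"y",(230,165,330,235));h3,s3=hull(im("w3"),"y",(200,60,470,330))
print(s1,s2,s3)
h1=h1[h1[:,1]<s1[1]+.25*s1[3]];h2=h2[h2[:,1]<s2[1]+.4*s2[3]];h3=h3[h3[:,0]>425]
fit("y",56.5,[(cs,h1),(cd,h2),(cw,h3)])
fit("y",56.5,[(cd,h2),(cw,h3)]);fit("y",56.5,[(cs,h1),(cw,h3)])
E
```

```text
[ 270  156   37   33 1021] [ 244  175   49   47 1642] [  251   145   211   179 25596]
[ 5.9700e-01  1.8535e+01  7.2000e-02 -5.0000e-03] [np.float64(1.68), np.float64(2.55), np.float64(0.53)]
rim [500.3  11.3 177.4] axis [-0.384 -0.024  0.923] foot [523.4  12.8 122.1]
[-1.001 19.424  0.068  0.07 ] [np.float64(1.83), np.float64(0.72)]
rim [501.3  11.6 179. ] axis [-0.315 -0.01   0.949] foot [520.2  12.2 122.1]
[-1.2650e+00  1.6646e+01  4.9000e-02  1.4000e-02] [np.float64(1.41), np.float64(0.52)]
rim [502.2  11.9 177.5] axis [-0.362 -0.042  0.931] foot [523.9  14.4 121.6]
```

```bash
cat >> h.py <<'E'
def upright(yaw,qx,qy): # tool matrix making the held pot upright
    return (Rot.from_euler("xyz",[180,0,yaw],degrees=True)*Rot.from_rotvec([qx,qy,0]).inv()).as_matrix()
E
python3 - <<'E'
from h import *
R=upright(180,.06,.02);print(rel([600,390,205],R)[1])
s=sensors.sense();R0=Rot.from_euler("xyz",s["tcp_rot"],degrees=True).as_matrix()
d=np.array([600,390,205])-s["tool_pos"];print((R.T@d).round(1))
E
```

```text
[-0.009  0.354  0.257]
[-81.4 429.6 -13.7]
```

>>> apply_moves(
  targets=[
    [0,0,0,-0.003,0.118,0.086,1],
    [0,0,0,-0.003,0.118,0.086,1],
    [0,0,0,-0.003,0.118,0.085,1],
    [-4,20,-1,0,0,0,1],
    [-8,42,-1.5,0,0,0,1],
    [-9.5,50,-1.5,0,0,0,1],
    [-9.5,51,-1.5,0,0,0,1],
    [-9.5,51,-1.5,0,0,0,1],
    [-9.5,51,-1.5,0,0,0,1],
    [-9.5,51,-1.5,0,0,0,1],
    [-9.5,51,-1.5,0,0,0,1],
    [-8,42,-1.5,0,0,0,1],
    [-4,20,-0.7,0,0,0,1],
    [0,0,0,0,0,0,1],
    [0,0,0,0,0,0,1],
  ],
)

```text
time: 8.22
tool_pos: [599.9, 388.5, 205.3]
tcp_rot: [176.6, 1.2, 180.0]
ft_force: [-0.2, 0.6, -3.4]
finger_gap: 6.2
grip_force: 68.8
```

Run:
```python
from held3 import *
s=sensors.sense();print(s["tool_pos"],s["tcp_rot"])
cs,cd,cw=[optics.get_calibration(n) for n in("scene","side","wrist")]
iw=optics.snapshot("wrist");cv2.imwrite("pics/w4.png",iw[:,:,::-1]);is_=optics.snapshot("scene");cv2.imwrite("pics/scene2.png",is_[:,:,::-1]);id_=optics.snapshot("side");cv2.imwrite("pics/side2.png",id_[:,:,::-1])
h,st=hull(iw,"b",(0,60,250,330));print(st)
c0=np.array([600,300.])
for nm,hh in(("all",h),("left",h[h[:,0]<st[0]+st[2]/2]),("bottom",h[h[:,1]>st[1]+st[3]/2]),("lb",h[(h[:,1]>st[1]+st[3]/2)|(h[:,0]<st[0]+st[2]/2)])):
    print(nm,circ(cw,hh,[0,0,1],69,c0,74))
print(circ(cw,h,[0,0,1],69,np.array([600,300,74.])))
np.savez("w4.npz",K=cw["camera_matrix"],P=cw["pose"])
```

```text
[599.92146872 388.46069871 205.29093486] [176.6445773    1.18676995 179.95435986]
[   95   117   137   129 10790]
all (array([601.70823961, 301.82040924]), np.float64(1.5480312160430105))
left (array([601.4088078 , 303.30994981]), np.float64(0.672951235598703))
bottom (array([598.94116401, 301.31561548]), np.float64(0.7102204329026394))
lb (array([600.00530523, 302.68307162]), np.float64(1.3172478776293828))
(array([602.84729259, 299.59188574,  67.59752027]), np.float64(0.31697293149924133))
```

View pics/w4.png

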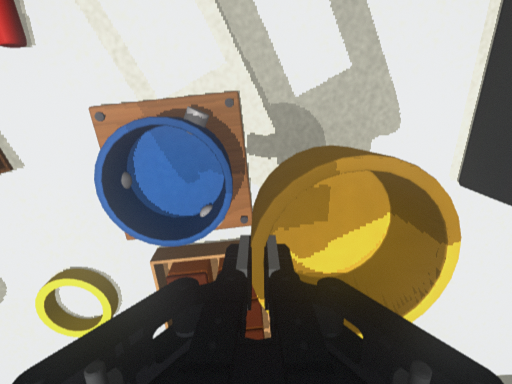

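Blue rim is fully visible at u 95-232, v 117-245; the yellow pot is held at the right, looking upright.

Run:
```python
from held3 import *
im=lambda n:cv2.imread(f"pics/{n}.png")[:,:,::-1].copy()
cs,cd,cw=[optics.get_calibration(n) for n in("scene","side","wrist")]
h,_=hull(im("w4"),"b",(0,60,250,330));X=plane(cw,h,74)[:,:2]
s=least_squares(lambda p:np.linalg.norm(X-p[:2],axis=1)-p[2],[600,300,69]);print("blue",s.x)
e=plane(cw,[(88,106),(251,225),(241,92)],12);print("board",e.round(1),((e[0]+e[1])/2).round(1),np.linalg.norm(e[0]-e[1]))
h1,s1=hull(im("scene2"),"y",(380,100,510,260));h2,s2=hull(im("side2"),"y",(0,150,230,384));h3,s3=hull(im("w4"),"y",(245,60,470,330))
print(s1,s2,s3)
h1=h1[h1[:,1]<s1[1]+.3*s1[3]];h2=h2[h2[:,1]<s2[1]+.4*s2[3]];h3=h3[h3[:,0]>425]
fit("y",56.5,[(cs,h1),(cd,h2),(cw,h3)])
fit("y",56.5,[(cd,h2),(cw,h3)]);fit("y",56.5,[(cs,h1),(cw,h3)])
cv2.imwrite("pics/t.png",np.hstack([cv2.resize(im("scene2")[140:300,340:500,::-1],(400,400)),cv2.resize(im("side2")[150:380,30:260,::-1],(400,400))]))
```

```text
blue [601.78016076 300.81681309  67.6981699 ]
board [[526.  209.2  12. ]
 [677.2 389.9  12. ]
 [511.2 379.9  12. ]] [601.6 299.6  12. ] 235.6235110502528
[ 424  180   52   42 1423] [  88  271   77   91 4090] [  250   146   211   177 25788]
[ 1.742 14.756  0.064 -0.086] [np.float64(9.17), np.float64(0.61), np.float64(0.22)]
rim [598.5 439.7 220.9] axis [-0.107  0.005  0.994] foot [605.  439.4 161.3]
[ 2.658 15.069  0.068 -0.102] [np.float64(0.54), np.float64(0.24)]
rim [597.7 439.7 221. ] axis [-0.124  0.009  0.992] foot [605.1 439.1 161.5]
[  2.573 -29.618  -0.577  -0.487] [np.float64(3.19), np.float64(0.34)]
rim [590.8 432.3 206.8] axis [-0.458 -0.565  0.686] foot [618.3 466.2 165.6]
```

View pics/t.png

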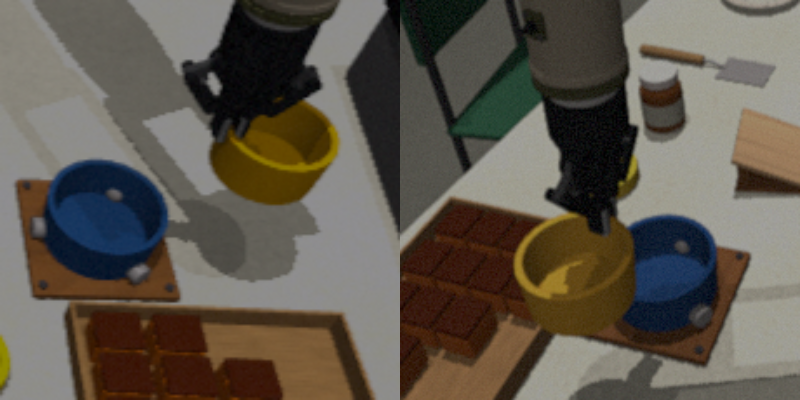

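Run:
```python
from h import *
s=sensors.sense();R0=Rot.from_euler("xyz",s["tcp_rot"],degrees=True)
Rn=(R0*Rot.from_rotvec([0,.05,0]));print(Rn.as_euler("xyz",degrees=True))
print(Rn.inv().apply(np.array([601.2,249.5,205])-s["tool_pos"]).round(1),Rn.inv().apply([0,0,-110.]).round(1))
```

```text
[ 176.59603434   -1.59677029 -179.93682216]
[  -0.7 -138.4   -6.8] [ -3.1  -6.5 109.8]
```

>>> apply_moves(
  targets=[
    [0,-28,-1.4,0,0.05,0,1],
    [0,-40,-2,0,0,0,1],
    [0,-42,-2,0,0,0,1],
    [-0.7,-28.4,-1.4,0,0,0,1],
    [0,0,0,0,0,0,1],
    [-0.6,-1.3,22,0,0,0,1],
    [-0.6,-1.3,22,0,0,0,1],
    [-0.6,-1.3,22,0,0,0,1],
    [-0.6,-1.3,22,0,0,0,1],
    [0,0,0,0,0,0,1],
    [0,0,0,0,0,0,1],
  ],
)

```text
time: 9.75
tool_pos: [601.6, 250.9, 118.0]
tcp_rot: [176.5, -1.5, -179.9]
ft_force: [0.4, 0.0, -2.2]
finger_gap: 6.4
grip_force: 68.8
```

Run:
```python
from held3 import *
s=sensors.sense();print(s["tool_pos"],s["tcp_rot"])
out=[]
for n,b in(("scene",(330,160,450,270)),("side",(110,220,260,360)),("wrist",(240,120,480,340))):
    im=optics.snapshot(n);cv2.imwrite(f"pics/{n}3.png",im[:,:,::-1]);out.append(cv2.resize(im[b[1]:b[3],b[0]:b[2],::-1],(266,266),interpolation=2))
cv2.imwrite("pics/z3.png",np.hstack(out))
cw=optics.get_calibration("wrist");cd=optics.get_calibration("side")
h2,s2=hull(cv2.imread("pics/side3.png")[:,:,::-1].copy(),"y",(110,200,260,360));h3,s3=hull(cv2.imread("pics/wrist3.png")[:,:,::-1].copy(),"y",(245,60,470,330));print(s2,s3)
fit("y",56.5,[(cd,h2[h2[:,1]<s2[1]+.4*s2[3]]),(cw,h3[h3[:,0]>425])])
```

```text
[601.61378816 250.87936531 118.00917039] [ 176.54854373   -1.51414753 -179.86910625]
[ 128  234   77   82 3219] [  251   145   210   179 25774]
[  4.248  28.046   3.05  -15.856] [np.float64(9.37), np.float64(5.01)]
rim [617.2 297.9 153.6] axis [ 0.394 -0.024 -0.919] foot [593.6 299.3 208.7]
```

View pics/z3.png

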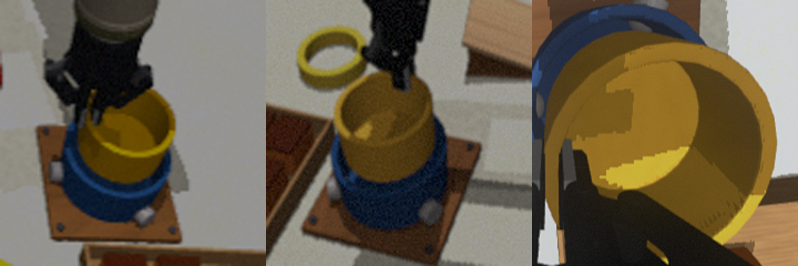

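>>> apply_moves(
  targets=[
    [-0.2,-0.7,8,0,0,0,1],
    [-0.2,-0.5,8,0,0,0,1],
    [-0.2,-0.5,8,0,0,0,1],
    [0,0,0,0,0,0,1],
  ],
)

```text
time: 10.4
tool_pos: [600.2, 250.1, 91.6]
tcp_rot: [176.6, -1.7, -179.9]
ft_force: [-0.3, -0.0, -2.8]
finger_gap: 6.5
grip_force: 68.8
```

>>> apply_moves(
  targets=[
    [-0.1,-0.2,4,0,0,0,1],
    [-0.1,-0.2,4,0,0,0,1],
    [0,-0.1,2,0,0,0,1],
    [0,0,0,0,0,0,1],
  ],
)

```text
time: 10.9
tool_pos: [600.9, 250.4, 82.9]
tcp_rot: [176.6, -1.6, -179.9]
ft_force: [0.0, 0.4, -2.9]
finger_gap: 6.2
grip_force: 68.8
```

>>> apply_moves(
  targets=[
    [0,0,0,0,0,0,0.7],
    [0,0,0,0,0,0,0.6],
    [0,0,0,0,0,0,0.6],
    [0,0,-20,0,0,0,0.6],
    [0,0,-40,0,0,0,0.6],
    [0,0,-40,0,0,0,0.6],
    [0,0,0,0,0,0,0.6],
  ],
)

```text
time: 11.78
tool_pos: [607.0, 245.1, 190.1]
tcp_rot: [176.4, -1.0, -179.9]
ft_force: [0.4, -0.5, 0.3]
finger_gap: 34.7
grip_force: 0.0
```

```bash
cat > look.py <<'E'
# rim of pot `k` seen from scene & side (upper arcs) and wrist (whole hull): fit centre, z and normal
from h import *
import sys
def look(k,R,c0,tag,show=True):
    V=[]
    for n in("scene","side","wrist"):
        cal=optics.get_calibration(n);im=optics.snapshot(n);cv2.imwrite(f"pics/{tag}_{n}.png",im[:,:,::-1])
        u,v=proj(cal,c0)[0];e=1.35*R*cal["camera_matrix"][0,0]/np.linalg.norm(cal["pose"][:3,3]-c0)
        b=np.clip([u-e,v-e,u+e,v+e],0,[511,383,511,383]).astype(int)
        try:h,st=hull(im,k,b)
        except Exception as x:print(n,"none",b);continue
        if n!="wrist":h=h[h[:,1]<st[1]+.35*st[3]]
        print(n,st,b,end=" ");V.append((n,cal,h))
        print(circ(cal,h,[0,0,1],R,c0,c0[2]))
    return V
E
python3 - <<'E'
from look import *
s=sensors.sense();print(s["tool_pos"])
V=look("y",56.5,np.array([601.5,300,88.]),"p1")
E
```

```text
[607.00966245 245.12971468 190.14016893]
scene [ 363  204   42   35 1145] [358 193 408 243] (array([603.89054666, 302.44095301]), np.float64(1.1281956875434271))
side [ 150  274   56   47 1996] [142 256 213 326] (array([596.69968173, 305.70198853]), np.float64(1.4473349265664215))
wrist [  254   129   119   119 11027] [231 113 393 276] (array([598.72150556, 299.28962483]), np.float64(1.5745348006045885))
```

Yellow is centred in the mouth; its fits match those of the blue pot. Next I'll straighten the tool, shut the fingers and press around the rim.

```bash
cat > to.py <<'E'
from h import *
import sys
p=list(map(float,sys.argv[1:4]));yaw=float(sys.argv[4]) if len(sys.argv)>4 else 180
R=Rot.from_euler("xyz",[180,0,yaw],degrees=True)
s=sensors.sense();print(s["tool_pos"].round(1),"turn first",rel(p,R.as_matrix())[1],"then",R.inv().apply(np.array(p)-s["tool_pos"]).round(1))
E
python3 to.py 601.5 248 110
```

```text
[603.7 244.4 183.2] turn first [ 0.06  -0.027  0.001] then [ 2.2  3.6 73.2]
```

>>> apply_moves(
  targets=[
    [0,0,0,0.06,-0.027,0,1],
    [2.2,3.6,30,0,0,0,1],
    [0,0,30,0,0,0,1],
    [0,0,20,0,0,0,1],
    [0,0,0,0,0,0,1],
    [0,0,0,0,0,0,1],
  ],
)

```text
time: 12.68
tool_pos: [602.2, 248.1, 103.9]
tcp_rot: [180.0, 0.0, -179.9]
ft_force: [-0.3, 0.4, 0.2]
finger_gap: 0.2
grip_force: 0.0
```

>>> apply_moves(
  targets=[
    [0,0,3,0,0,0,1],
    [0,0,3,0,0,0,1],
  ],
)

```text
time: 12.92
tool_pos: [602.3, 248.2, 97.9]
tcp_rot: [180.0, 0.1, -179.9]
ft_force: [0.7, 1.1, 0.3]
finger_gap: 0.0
grip_force: 0.0
```

>>> apply_moves(
  targets=[
    [0,0,3,0,0,0,1],
    [0,0,3,0,0,0,1],
  ],
)

```text
time: 13.18
tool_pos: [601.6, 248.1, 90.8]
tcp_rot: [-180.0, -0.0, -179.9]
ft_force: [-0.3, -0.1, -0.9]
finger_gap: 0.1
grip_force: 0.0
```

>>> apply_moves(
  targets=[
    [0,0,2,0,0,0,1],
    [0,0,0,0,0,0,1],
  ],
)

```text
time: 13.42
tool_pos: [601.4, 248.0, 88.6]
tcp_rot: [-180.0, -0.0, -179.9]
ft_force: [0.2, 0.8, 0.4]
finger_gap: 0.0
grip_force: 0.0
```

>>> apply_moves(
  targets=[
    [0,0,2,0,0,0,1],
    [0,0,0,0,0,0,1],
  ],
)

```text
time: 13.68
tool_pos: [601.6, 248.0, 86.9]
tcp_rot: [-180.0, -0.0, -179.9]
ft_force: [-0.0, 0.0, 1.8]
finger_gap: -0.5
grip_force: 0.3
```

>>> apply_moves(
  targets=[
    [0,0,2,0,0,0,1],
    [0,0,0,0,0,0,1],
  ],
)

```text
time: 13.92
tool_pos: [601.6, 247.9, 85.0]
tcp_rot: [-180.0, -0.0, -179.9]
ft_force: [-0.6, -1.2, 2.3]
finger_gap: 0.3
grip_force: 1.1
```

>>> apply_moves(
  targets=[
    [0,0,-22,0,0,0,1],
    [-22,39,0,0,0,0,1],
    [-22,39,0,0,0,0,1],
    [0,0,6,0,0,0,1],
    [0,0,4,0,0,0,1],
    [0,0,0,0,0,0,1],
  ],
)

```text
time: 14.68
tool_pos: [645.0, 325.2, 96.9]
tcp_rot: [-180.0, -0.1, -180.0]
ft_force: [-1.0, -0.5, 0.7]
finger_gap: -0.1
grip_force: 0.0
```

>>> apply_moves(
  targets=[
    [0,0,2,0,0,0,1],
    [0,0,2,0,0,0,1],
    [0,0,0,0,0,0,1],
  ],
)

```text
time: 15.05
tool_pos: [645.4, 325.8, 92.8]
tcp_rot: [-180.0, -0.0, -179.9]
ft_force: [0.0, 0.2, 0.1]
finger_gap: -0.1
grip_force: 0.0
```

>>> apply_moves(
  targets=[
    [0,0,2,0,0,0,1],
    [0,0,0,0,0,0,1],
  ],
)

```text
time: 15.3
tool_pos: [645.3, 326.0, 90.6]
tcp_rot: [-180.0, -0.0, -179.9]
ft_force: [-0.2, -0.3, -0.3]
finger_gap: -0.0
grip_force: 0.0
```

>>> apply_moves(
  targets=[
    [0,0,2,0,0,0,1],
    [0,0,0,0,0,0,1],
  ],
)

```text
time: 15.55
tool_pos: [645.3, 326.1, 88.6]
tcp_rot: [-180.0, -0.0, -179.9]
ft_force: [-0.4, -0.1, -0.4]
finger_gap: -0.0
grip_force: 0.0
```

>>> apply_moves(
  targets=[
    [0,0,2,0,0,0,1],
    [0,0,0,0,0,0,1],
  ],
)

```text
time: 15.8
tool_pos: [645.3, 326.0, 86.6]
tcp_rot: [-180.0, -0.0, -179.9]
ft_force: [0.3, 0.1, -0.2]
finger_gap: 0.2
grip_force: 0.0
```

>>> apply_moves(
  targets=[
    [0,0,2,0,0,0,1],
    [0,0,0,0,0,0,1],
  ],
)

```text
time: 16.05
tool_pos: [645.3, 326.0, 84.6]
tcp_rot: [-180.0, -0.0, -179.9]
ft_force: [0.5, 0.9, 0.5]
finger_gap: -0.1
grip_force: 0.0
```

>>> apply_moves(
  targets=[
    [0,0,2,0,0,0,1],
    [0,0,0,0,0,0,1],
  ],
)

```text
time: 16.3
tool_pos: [645.6, 326.3, 83.0]
tcp_rot: [180.0, 0.0, -179.9]
ft_force: [-0.0, -0.4, 1.1]
finger_gap: 0.1
grip_force: 0.4
```

>>> apply_moves(
  targets=[
    [0,0,2,0,0,0,1],
    [0,0,0,0,0,0,1],
  ],
)

```text
time: 16.55
tool_pos: [646.0, 327.0, 82.1]
tcp_rot: [179.9, 0.1, -179.9]
ft_force: [-0.5, 2.7, 4.3]
finger_gap: 0.0
grip_force: 2.3
```

>>> apply_moves(
  targets=[
    [0,0,-24,0,0,0,1],
    [44,0,0,0,0,0,1],
    [44,0,0,0,0,0,1],
    [0,0,5,0,0,0,1],
    [0,0,4,0,0,0,1],
    [0,0,0,0,0,0,1],
  ],
)

```text
time: 17.3
tool_pos: [558.4, 325.8, 95.8]
tcp_rot: [-180.0, 0.0, -180.0]
ft_force: [0.3, -0.5, -0.1]
finger_gap: 0.0
grip_force: 0.0
```

>>> apply_moves(
  targets=[
    [0,0,2,0,0,0,1],
    [0,0,2,0,0,0,1],
    [0,0,0,0,0,0,1],
  ],
)

```text
time: 17.68
tool_pos: [558.4, 326.1, 92.4]
tcp_rot: [180.0, 0.1, -179.9]
ft_force: [2.4, -0.6, 2.3]
finger_gap: -0.0
grip_force: 1.3
```

>>> apply_moves(
  targets=[
    [0,0,2,0,0,0,1],
    [0,0,0,0,0,0,1],
  ],
)

```text
time: 17.92
tool_pos: [557.2, 326.0, 89.5]
tcp_rot: [-180.0, -0.1, -179.9]
ft_force: [-0.0, -0.4, 0.9]
finger_gap: -0.3
grip_force: 0.4
```

>>> apply_moves(
  targets=[
    [0,0,2,0,0,0,1],
    [0,0,0,0,0,0,1],
  ],
)

```text
time: 18.18
tool_pos: [557.0, 325.7, 87.2]
tcp_rot: [-180.0, -0.1, -179.9]
ft_force: [-0.2, 1.0, 0.5]
finger_gap: -0.2
grip_force: 0.0
```

>>> apply_moves(
  targets=[
    [0,0,2,0,0,0,1],
    [0,0,0,0,0,0,1],
  ],
)

```text
time: 18.42
tool_pos: [557.3, 325.7, 85.4]
tcp_rot: [-180.0, -0.0, -179.9]
ft_force: [-0.1, -0.5, -0.0]
finger_gap: 0.2
grip_force: 0.0
```

>>> apply_moves(
  targets=[
    [0,0,2,0,0,0,1],
    [0,0,0,0,0,0,1],
  ],
)

```text
time: 18.68
tool_pos: [557.3, 325.9, 83.6]
tcp_rot: [-180.0, -0.0, -179.9]
ft_force: [0.4, 0.4, -1.3]
finger_gap: -0.0
grip_force: 0.0
```

>>> apply_moves(
  targets=[
    [0,0,2,0,0,0,1],
    [0,0,0,0,0,0,1],
  ],
)

```text
time: 18.92
tool_pos: [557.3, 325.9, 81.7]
tcp_rot: [-180.0, -0.0, -179.9]
ft_force: [0.5, 0.2, -0.3]
finger_gap: 0.3
grip_force: 0.0
```

>>> apply_moves(
  targets=[
    [0,0,2,0,0,0,1],
    [0,0,0,0,0,0,1],
  ],
)

```text
time: 19.18
tool_pos: [557.5, 326.1, 80.4]
tcp_rot: [-180.0, -0.0, -179.9]
ft_force: [-2.8, -2.2, 4.4]
finger_gap: -0.1
grip_force: 2.4
```

>>> apply_moves(
  targets=[
    [0,0,2,0,0,0,1],
    [0,0,0,0,0,0,1],
  ],
)

```text
time: 19.42
tool_pos: [557.6, 326.1, 80.2]
tcp_rot: [180.0, 0.0, -179.9]
ft_force: [-9.3, -4.2, 16.7]
finger_gap: -0.2
grip_force: 8.6
```

Run:
```python
from look import *
V=look("y",56.5,np.array([601.5,300,80.]),"p2")
s=sensors.sense();print(s["tool_pos"],s["ft_force"])
```

```text
scene [ 363  206   41   33 1040] [358 195 408 244] (array([605.39228461, 299.11284357]), np.float64(0.7110020880031362))
side [ 151  278   55   43 1089] [143 259 213 329] (array([600.62745687, 311.0894792 ]), np.float64(3.5314523863438754))
wrist [ 130  218  174   92 6549] [106 200 328 383] (array([595.96700989, 303.76039082]), np.float64(12.745872819403262))
[557.61226621 326.12184255  80.24906021] [-8.70868894 -3.78797435 16.24952663]
```

>>> apply_moves(
  targets=[
    [0,0,-26,0,0,0,1],
    [-44,0,0,0,0,0,1],
    [-44,0,0,0,0,0,1],
    [0,0,8,0,0,0,1],
    [0,0,8,0,0,0,1],
    [0,0,4,0,0,0,1],
    [0,0,2,0,0,0,1],
    [0,0,0,0,0,0,1],
  ],
)

```text
time: 20.58
tool_pos: [645.1, 326.3, 82.2]
tcp_rot: [-180.0, -0.0, -179.9]
ft_force: [-0.4, -0.1, -0.3]
finger_gap: 0.0
grip_force: 0.0
```

>>> apply_moves(
  targets=[
    [0,0,2,0,0,0,1],
    [0,0,0,0,0,0,1],
  ],
)

```text
time: 20.82
tool_pos: [645.8, 326.4, 80.6]
tcp_rot: [180.0, 0.0, -179.9]
ft_force: [0.1, 0.7, 1.9]
finger_gap: -0.2
grip_force: 0.9
```

>>> apply_moves(
  targets=[
    [0,0,1.5,0,0,0,1],
    [0,0,0,0,0,0,1],
  ],
)

```text
time: 21.08
tool_pos: [646.1, 326.5, 80.3]
tcp_rot: [180.0, 0.1, -179.9]
ft_force: [-3.4, -0.7, 9.5]
finger_gap: 0.1
grip_force: 4.5
```

>>> apply_moves(
  targets=[
    [0,0,1.5,0,0,0,1],
    [0,0,0,0,0,0,1],
    [0,0,-26,0,0,0,1],
    [22,-39,0,0,0,0,1],
    [22,-39,0,0,0,0,1],
    [0,0,8,0,0,0,1],
    [0,0,8,0,0,0,1],
    [0,0,3,0,0,0,1],
    [0,0,2,0,0,0,1],
    [0,0,0,0,0,0,1],
  ],
)

```text
time: 22.32
tool_pos: [601.7, 248.5, 81.7]
tcp_rot: [-180.0, -0.0, -179.9]
ft_force: [0.3, 0.0, 0.4]
finger_gap: -0.1
grip_force: 0.0
```

>>> apply_moves(
  targets=[
    [0,0,2,0,0,0,1],
    [0,0,0,0,0,0,1],
  ],
)

```text
time: 22.58
tool_pos: [602.0, 248.4, 80.5]
tcp_rot: [180.0, 0.0, -179.9]
ft_force: [0.7, 0.1, 2.8]
finger_gap: 0.1
grip_force: 1.2
```

>>> apply_moves(
  targets=[
    [0,0,2,0,0,0,1],
    [0,0,0,0,0,0,1],
  ],
)

```text
time: 22.82
tool_pos: [602.1, 248.5, 80.3]
tcp_rot: [180.0, 0.1, -179.9]
ft_force: [-6.8, -1.2, 13.7]
finger_gap: 0.0
grip_force: 7.0
```

Yellow is home: all three rim points stand at about 80 mm under load. Next, the red pot.

```bash
python3 - <<'E'
from h import *
d=np.load("w1.npz");c=dict(camera_matrix=d["K"],pose=d["P"])
for zl in(8,10,12):
    a=plane(c,(84,130),zl)[0];b=plane(c,(67,203),52)[0];v=b-a;print(a,b,np.hypot(*v[:2]),np.degrees(np.arctan2(v[1],v[0])))
E
python3 to.py 526 -302 290
```

```text
[ 497.07283427 -238.86198089    8.        ] [ 597.38027051 -257.42366978   52.        ] 102.01038211381528 -10.483876441976248
[ 496.91724842 -237.63643967   10.        ] [ 597.38027051 -257.42366978   52.        ] 102.39313102925095 -11.142373284257356
[ 496.76166258 -236.41089845   12.        ] [ 597.38027051 -257.42366978   52.        ] 102.7893030495293 -11.795879925323232
[602.1 248.5  80.3] turn first [0.001 0.001 0.002] then [  76.1 -550.5 -209.7]
```

>>> apply_moves(
  targets=[
    [0,0,-30,0,0,0,1],
    [0,0,-60,0,0,0,0.6],
    [0,0,-60,0,0,0,0.45],
    [6,-40,-5,0,0,0,0.45],
    [7,-51,-5,0,0,0,0.45],
    [7,-51,-5,0,0,0,0.45],
    [7,-51,-5,0,0,0,0.45],
    [7,-51,-5,0,0,0,0.45],
    [7,-51,-5,0,0,0,0.45],
    [7,-51,-5,0,0,0,0.45],
    [7,-51,-5,0,0,0,0.45],
    [7,-51,-5,0,0,0.1,0.45],
    [7,-51,-5,0,0,0.095,0.45],
    [7,-40,-5,0,0,0,0.45],
    [0,0,0,0,0,0,0.45],
    [0,0,0,0,0,0,0.45],
  ],
)

```text
time: 24.82
tool_pos: [513.7, -287.6, 282.8]
tcp_rot: [180.0, -0.0, 168.9]
ft_force: [-0.2, -0.6, -0.3]
finger_gap: 46.8
grip_force: 0.0
```

Run:
```python
from h import *
s=sensors.sense();print(s["time"],s["tool_pos"],s["tcp_rot"],s["joint_pos"].round())
c=optics.get_calibration("wrist");im=optics.snapshot("wrist");cv2.imwrite("pics/r1.png",im[:,:,::-1]);np.savez("r1.npz",K=c["camera_matrix"],P=c["pose"])
C=np.array([517,-292,85.]);print(proj(c,C))
hsv=cv2.cvtColor(im,cv2.COLOR_RGB2HSV)
u,v=proj(c,C)[0].astype(int);b=(u-70,v-70,u+70,v+70)
h,st=hull(im,"r",b);print(st,b)
for y in(-25,-18,-11,-4):print(y,circ(c,h,axis(y),44.5,C),circ(c,h,axis(y),44.5,C,85))
m=cv2.inRange(hsv,(8,50,60),(25,150,255));k=np.zeros_like(m);k[v-70:v+90,u-90:u+90]=m[v-70:v+90,u-90:u+90]
n,l,ss,_=cv2.connectedComponentsWithStats(k);i=1+ss[1:,4].argmax();print(ss[i])
cc=max(cv2.findContours((l==i).astype(np.uint8),0,1)[0],key=len);H=cv2.convexHull(cc)
print(cv2.approxPolyDP(H,4,True)[:,0].tolist())
```

```text
24.825 [ 513.73608604 -287.60077598  282.77709044] [ 1.79976914e+02 -2.68306915e-02  1.68885633e+02] [ -34.    5.   83.    0.   92. -113.]
[[255.31096817 174.47024703]]
[236 159  39  29 812] (np.int64(185), np.int64(104), np.int64(325), np.int64(244))
-25 (array([ 470.60359007, -296.41726187,  441.71559757]), np.float64(1.1523682622795449e-09)) (array([ 544.16173027, -310.53336239]), np.float64(10.879062217895326))
-18 (array([ 471.04394832, -295.97660962,  441.3970537 ]), np.float64(1.2192950384573162e-09)) (array([ 543.83867949, -311.13157055]), np.float64(10.850054072684324))
-11 (array([ 471.61587684, -295.40632256,  440.93410086]), np.float64(2.4365173330468367e-09)) (array([ 543.58764304, -311.63430306]), np.float64(10.801842059553614))
-4 (array([ 472.38757408, -294.52529744,  440.374415  ]), np.float64(5.288997419696936e-10)) (array([ 543.45425093, -311.9731081 ]), np.float64(10.74085356405765))
[219 184  67  37 984]
[[285, 219], [221, 220], [219, 191], [285, 184]]
```

Run:
```python
from h import *
d=np.load("r1.npz");c=dict(camera_matrix=d["K"],pose=d["P"]);im=cv2.imread("pics/r1.png")[:,:,::-1].copy()
e=plane(c,[(220.5,220.5),(285.5,219.5)],52);v=e[1]-e[0];yw=np.degrees(np.arctan2(v[1],v[0]))-90;print(e.round(1),np.linalg.norm(v),yw)
t=np.deg2rad(yw);ctr=e.mean(0)-52*np.array([np.cos(t),np.sin(t),0]);ctr[2]=31;print("rim from stand",ctr+58*axis(yw))
hsv=cv2.cvtColor(im,cv2.COLOR_RGB2HSV)
for p in((255,140),(225,170),(255,165),(285,170),(255,185),(255,200),(240,150),(255,215)):print(p,hsv[p[1],p[0]],end=" ")
x=hsv.astype(int);red=(((x[...,0]<7)|(x[...,0]>170))&(x[...,1]>130)&(x[...,2]>20)).astype(np.uint8)
k=np.zeros_like(red);k[100:250,185:325]=red[100:250,185:325]
n,l,ss,_=cv2.connectedComponentsWithStats(k);i=1+ss[1:,4].argmax();print(ss[i])
H=cv2.convexHull(max(cv2.findContours((l==i).astype(np.uint8),0,1)[0],key=len))
o=np.zeros_like(red);cv2.drawContours(o,[H],-1,1,-1);h=cv2.findContours(o,0,1)[0][0][:,0].astype(float)
C=np.array([517,-292,85.])
for y in(-15,-11,-7):print(y,circ(c,h,axis(y),44.5,C),circ(c,h,axis(y),44.5,C,85))
```

```text
[[ 582.7 -357.1   52. ]
 [ 599.5 -263.7   52. ]] 94.91391249475505 -10.148966403194933
rim from stand [ 518.52054308 -297.43753801   84.77666356]
(255, 140) [ 25  28 102] (225, 170) [ 0 89 60] (255, 165) [  1 178 126] (285, 170) [  5 108 120] (255, 185) [  1 184 144] (255, 200) [  2 149  84] (240, 150) [  1 160 113] (255, 215) [ 23  75 170] [ 217  144   69   68 3243]
-15 (array([ 521.51182135, -298.51771637,   74.10615045]), np.float64(0.3319234996396812)) (array([ 519.4113738 , -297.83446633]), np.float64(1.3788152917823162))
-11 (array([ 521.46463879, -298.65147171,   74.17164097]), np.float64(0.33092952021103567)) (array([ 519.34897712, -298.01702686]), np.float64(1.3717807212863669))
-7 (array([ 521.40524707, -298.78002941,   74.32429515]), np.float64(0.336448145793747)) (array([ 519.29045153, -298.18863264]), np.float64(1.355053156234873))
```

Run:
```python
from h import *
a=axis(-10.5);t=np.deg2rad(-10.5);y=np.array([-np.sin(t),np.cos(t),0])
R=toolR(-a,y);g=np.array([519,-298,84])-40.5*y
p,w=rel(g+60*a,R);print(p,w);print(R.round(3),g+60*a,g-18*a)
```

```text
[ 15.  -50.5 143.1] [-0.002 -0.384 -0.01 ]
[[-0.912  0.182  0.368]
 [ 0.169  0.983 -0.068]
 [-0.375 -0.    -0.927]] [ 489.51943493 -333.72582599  139.63103127] [ 518.2494691  -339.05062309   67.31069062]
```

>>> apply_moves(
  targets=[
    [5,-17,48,0,0,0,0.45],
    [5,-17,48,0,0,0,0.45],
    [5,-16.5,47,0,0,0,0.45],
    [0,0,0,0,-0.128,-0.003,0.45],
    [0,0,0,0,-0.128,-0.003,0.45],
    [0,0,0,-0.002,-0.128,-0.004,0.45],
    [0,0,0,0,0,0,0.45],
    [0,0,0,0,0,0,0.45],
  ],
)

```text
time: 25.88
tool_pos: [490.0, -334.5, 141.1]
tcp_rot: [-179.9, 21.9, 169.6]
ft_force: [1.2, -0.7, 0.6]
finger_gap: 47.2
grip_force: 0.0
```

Run:
```python
from h import *
a=axis(-10.5);t=np.deg2rad(-10.5);y=np.array([-np.sin(t),np.cos(t),0])
R=toolR(-a,y);C=np.array([519,-298,84]);g=C-40.5*y
print(rel(g-18*a,R))
c=optics.get_calibration("wrist");im=optics.snapshot("wrist");cv2.imwrite("pics/r2.png",im[:,:,::-1])
u,v=proj(c,C)[0].astype(int);print(u,v)
x=cv2.cvtColor(im,cv2.COLOR_RGB2HSV).astype(int);red=(((x[...,0]<7)|(x[...,0]>170))&(x[...,1]>130)&(x[...,2]>20)).astype(np.uint8)
k=np.zeros_like(red);k[v-80:v+80,u-85:u+85]=red[v-80:v+80,u-85:u+85]
n,l,ss,_=cv2.connectedComponentsWithStats(k);i=1+ss[1:,4].argmax();print(ss[i])
H=cv2.convexHull(max(cv2.findContours((l==i).astype(np.uint8),0,1)[0],key=len))
o=np.zeros_like(red);cv2.drawContours(o,[H],-1,1,-1);h=cv2.findContours(o,0,1)[0][0][:,0].astype(float);st=ss[i]
for hh in(h,h[h[:,1]>st[1]+.3*st[3]]):print(circ(c,hh,a,44.5,C),circ(c,hh,a,44.5,C,84))
```

```text
(array([ 1.1,  0.7, 79.1]), array([-0.001, -0.001,  0.001]))
311 209
[ 256  148  111  110 8439]
(array([ 520.01313422, -298.09924769,   80.61536296]), np.float64(1.070831907177016)) (array([ 516.06247767, -298.53849323]), np.float64(1.3134368421503524))
(array([ 522.10652162, -297.85417232,   79.51741047]), np.float64(0.4274163426963927)) (array([ 515.81853433, -298.0480002 ]), np.float64(0.9836063816850501))
```

>>> apply_moves(
  targets=[
    [1,0.5,27,0,0,0,0.45],
    [0,0,27,0,0,0,0.45],
    [0,0,25,0,0,0,0.45],
    [0,0,0,0,0,0,0.6],
    [0,0,0,0,0,0,0.8],
    [0,0,0,0,0,0,1],
    [0,0,0,0,0,0,1],
    [0,0,0,0,0,0,1],
  ],
  force=60,
)

```text
time: 26.92
tool_pos: [518.7, -339.6, 68.6]
tcp_rot: [-180.0, 22.2, 169.5]
ft_force: [2.7, 4.1, 5.7]
finger_gap: 6.6
grip_force: 56.3
```

>>> apply_moves(
  targets=[
    [0,0,-15,0,0,0,1],
    [0,0,-25,0,0,0,1],
    [0,0,-35,0,0,0,1],
    [0,0,-40,0,0,0,1],
    [0,0,-20,0,0,0,1],
    [0,0,0,0,0,0,1],
  ],
)

```text
time: 27.68
tool_pos: [468.2, -331.6, 194.5]
tcp_rot: [-179.8, 22.2, 169.5]
ft_force: [-1.2, 0.4, -1.5]
finger_gap: 7.0
grip_force: 56.2
```

```bash
cat >> held3.py <<'E'
def redhull(im,b):
    b=np.clip(b,0,511);x=cv2.cvtColor(im,cv2.COLOR_RGB2HSV).astype(int);red=(((x[...,0]<7)|(x[...,0]>170))&(x[...,1]>130)&(x[...,2]>20)).astype(np.uint8)
    k=np.zeros_like(red);k[b[1]:b[3],b[0]:b[2]]=red[b[1]:b[3],b[0]:b[2]]
    n,l,ss,_=cv2.connectedComponentsWithStats(k);i=1+ss[1:,4].argmax()
    H=cv2.convexHull(max(cv2.findContours((l==i).astype(np.uint8),0,1)[0],key=len))
    o=np.zeros_like(red);cv2.drawContours(o,[H],-1,1,-1);return cv2.findContours(o,0,1)[0][0][:,0].astype(float),ss[i]
def redheld(tag):
    s=sensors.sense();R0=Rot.from_euler("xyz",s["tcp_rot"],degrees=True).as_matrix();C=s["tool_pos"]+R0@[0,40.5,-17];V=[]
    print(s["tool_pos"].round(1),s["tcp_rot"].round(1),s["finger_gap"])
    for n in("scene","side","wrist"):
        cal=optics.get_calibration(n);im=optics.snapshot(n);cv2.imwrite(f"pics/{tag}_{n}.png",im[:,:,::-1])
        u,v=proj(cal,C)[0];e=1.5*45*cal["camera_matrix"][0,0]/np.linalg.norm(cal["pose"][:3,3]-C)
        h,st=redhull(im,np.array([u-e,v-e,u+e,v+e]).astype(int));print(n,st,int(u),int(v),int(e))
        h=h[h[:,1]<st[1]+.35*st[3]] if n!="wrist" else h[h[:,0]>st[0]+.8*st[2]]
        V.append((cal,h))
    for W in(V,V[1:],[V[0],V[2]]):fit("r",44.5,W)
E
python3 -c "
from held3 import *
redheld('r3')"
```

```text
[ 468.2 -331.6  194.5] [-179.8   22.2  169.5] 6.952222079974739
scene [174 135  29  25 610] 189 139 21
side [293 116  39  32 899] 317 125 23
wrist [  251   168   164   139 14678] 336 271 122
[-4.862 18.053  0.115  0.052] [np.float64(1.41), np.float64(3.88), np.float64(0.22)]
rim [ 474.1 -290.2  204.6] axis [-0.296  0.171  0.94 ] foot [ 491.9 -300.4  148.2]
[-4.451 18.16   0.114  0.052] [np.float64(3.92), np.float64(0.19)]
rim [ 473.7 -290.1  204.6] axis [-0.296  0.17   0.94 ] foot [ 491.5 -300.3  148.2]
[-4.097 18.292  0.115  0.036] [np.float64(1.5), np.float64(0.15)]
rim [ 473.4 -290.   204.5] axis [-0.311  0.174  0.934] foot [ 492.  -300.5  148.4]
```

Run:
```python
from h import *
R=upright(180,.09,.02);print(rel([600,258,205],R)[1])
s=sensors.sense();print((R.T@(np.array([600,258,205])-s["tool_pos"])).round(1))
```

```text
[-0.125  0.369 -0.163]
[-132.3  586.7   40.9]
```

>>> apply_moves(
  targets=[
    [0,0,0,-0.042,0.123,-0.054,1],
    [0,0,0,-0.042,0.123,-0.054,1],
    [0,0,0,-0.042,0.123,-0.055,1],
    [-5,24,1.7,0,0,0,1],
    [-10,44,3.1,0,0,0,1],
    [-12,53,3.7,0,0,0,1],
    [-12,53,3.7,0,0,0,1],
    [-12,53,3.7,0,0,0,1],
    [-12,53,3.7,0,0,0,1],
    [-12,53,3.7,0,0,0,1],
    [-12,53,3.7,0,0,0,1],
    [-12,53,3.7,0,0,0,1],
    [-12,53,3.7,0,0,0,1],
    [-10,46,3,0,0,0,1],
    [-8,35,2.4,0,0,0,1],
    [-3.3,13.7,1.1,0,0,0,1],
    [0,0,0,0,0,0,1],
    [0,0,0,0,0,0,1],
  ],
)

```text
time: 30.08
tool_pos: [600.1, 256.6, 206.3]
tcp_rot: [174.9, 1.2, 179.9]
ft_force: [0.5, -1.0, -1.8]
finger_gap: 6.4
grip_force: 63.5
```

Run:
```python
from held3 import *
redheld('r4')
im=cv2.imread("pics/r4_scene.png")[:,:,::-1].copy();cs=optics.get_calibration("scene")
print(proj(cs,[[601.7,300,80]]))
h,st=hull(im,"y",(340,190,420,260));print("yellow scene",st)
im=cv2.imread("pics/r4_wrist.png")[:,:,::-1].copy()
try:
  h,st=hull(im,"y",(240,100,500,380));print("yellow wrist",st)
except Exception as e:print(e)
```

```text
[600.1 256.6 206.3] [174.9   1.2 179.9] 6.374799574631318
scene [375 177  37  32 872] 395 185 24
side [ 150  226   45   48 1630] 171 240 34
wrist [  251   167   164   141 15407] 337 264 121
[-1.543 14.43   0.081 -0.031] [np.float64(1.93), np.float64(1.24), np.float64(0.14)]
rim [601.9 295.7 221.4] axis [-0.053 -0.009  0.999] foot [605.1 296.2 161.5]
[-1.972 15.691  0.085  0.035] [np.float64(0.83), np.float64(0.27)]
rim [602.2 295.6 222.5] axis [ 0.013 -0.005  1.   ] foot [601.4 295.9 162.5]
[-2.035  9.543  3.386 -5.337] [np.float64(1.59), np.float64(0.1)]
rim [602.4 296.  219. ] axis [-0.053 -0.07   0.996] foot [605.6 300.2 159.2]
[[383.12328195 220.10687414]]
yellow scene [ 363  206   41   33 1001]
yellow wrist [ 240  128  104   93 4487]
```

>>> apply_moves(
  targets=[
    [1,4,0.3,0,0,0,1],
    [0.4,-1.8,20,0,0,0,1],
    [0.4,-1.8,20,0,0,0,1],
    [0.4,-1.8,20,0,0,0,1],
    [0.4,-1.6,18,0,0,0,1],
    [0,0,0,0,0,0,1],
    [0.2,-0.9,10,0,0,0,1],
    [0.2,-0.9,10,0,0,0,1],
    [0,0,0,0,0,0,1],
  ],
)

```text
time: 31.35
tool_pos: [598.9, 261.5, 107.1]
tcp_rot: [174.9, 1.2, 179.9]
ft_force: [-0.6, -0.0, -1.5]
finger_gap: 6.4
grip_force: 63.5
```

>>> apply_moves(
  targets=[
    [0.2,-0.7,8,0,0,0,1],
    [0.2,-0.7,8,0,0,0,1],
    [0.1,-0.4,5,0,0,0,1],
    [0,0,0,0,0,0,1],
  ],
)

```text
time: 31.85
tool_pos: [599.0, 261.7, 86.3]
tcp_rot: [174.9, 1.2, 179.9]
ft_force: [0.5, 1.0, -1.2]
finger_gap: 6.5
grip_force: 63.5
```

Clear of contact, with the foot well inside the yellow pot. Releasing.

>>> apply_moves(
  targets=[
    [0,0,2,0,0,0,1],
    [0,0,0,0,0,0,0.8],
    [0,0,0,0,0,0,0.65],
    [0,0,0,0,0,0,0.65],
    [0,0,-20,0,0,0,0.65],
    [0,0,-40,0,0,0,0.65],
    [0,0,-40,0,0,0,0.65],
    [0,0,0,0,0,0,0.65],
    [0,0,0,0,0,0,0.65],
  ],
)

```text
time: 32.98
tool_pos: [597.7, 253.0, 185.7]
tcp_rot: [174.8, 1.3, 179.9]
ft_force: [-0.3, -0.2, -0.4]
finger_gap: 29.8
grip_force: 0.0
```

```bash
python3 - <<'E'
from held3 import *
s=sensors.sense();print(s["tool_pos"])
C=np.array([601.7,300,85.])
for n in("scene","side","wrist"):
    cal=optics.get_calibration(n);im=optics.snapshot(n);cv2.imwrite(f"pics/f_{n}.png",im[:,:,::-1])
    u,v=proj(cal,C)[0];e=65*cal["camera_matrix"][0,0]/np.linalg.norm(cal["pose"][:3,3]-C)
    h,st=redhull(im,np.array([u-e,v-e,u+e,v+e]).astype(int))
    hh=h[h[:,1]<st[1]+.4*st[3]] if n!="wrist" else h
    print(n,st,circ(cal,hh,[0,0,1],44.5,C,85),circ(cal,hh,[0,0,1],44.5,C))
E
python3 to.py 601.7 259.5 100
```

```text
[597.66941064 252.99477031 185.73816169]
scene [368 208  31  27 617] (array([607.14278613, 298.93132107]), np.float64(1.2283842854490215)) (array([561.64085203, 314.67343547,  31.48678089]), np.float64(0.9041487310090671))
side [ 158  278   42   35 1115] (array([599.86355167, 303.69736688]), np.float64(0.7941972105468983)) (array([613.65476326, 284.37531231,  61.44173499]), np.float64(0.6299322736918594))
wrist [ 252  147   93   93 6663] (array([600.41369262, 298.22099558]), np.float64(0.9972809187858034)) (array([600.54300645, 298.30330533,  84.74648613]), np.float64(0.9951514473030012))
[596.6 252.8 183.3] turn first [ 0.089  0.019 -0.   ] then [-5.1  6.7 83.3]
```

Red looks home (rim z ≈ 85, centred). I'll check with light touches on the rim.

>>> apply_moves(
  targets=[
    [0,0,0,0.089,0.019,0,1],
    [-5.1,6.7,30,0,0,0,1],
    [0,0,30,0,0,0,1],
    [0,0,20,0,0,0,1],
    [0,0,10,0,0,0,1],
    [0,0,5,0,0,0,1],
    [0,0,0,0,0,0,1],
    [0,0,0,0,0,0,1],
  ],
)

```text
time: 34.12
tool_pos: [603.5, 260.0, 91.0]
tcp_rot: [179.9, 0.3, 180.0]
ft_force: [-0.2, -0.3, -0.1]
finger_gap: -0.3
grip_force: 0.0
```

>>> apply_moves(
  targets=[
    [0,0,2,0,0,0,1],
    [0,0,0,0,0,0,1],
  ],
)

```text
time: 34.38
tool_pos: [602.8, 259.9, 87.9]
tcp_rot: [179.9, 0.2, 180.0]
ft_force: [0.4, 0.6, -0.6]
finger_gap: -0.0
grip_force: 0.0
```

>>> apply_moves(
  targets=[
    [0,0,1.5,0,0,0,1],
    [0,0,0,0,0,0,1],
  ],
)

```text
time: 34.62
tool_pos: [602.6, 259.8, 86.0]
tcp_rot: [179.9, 0.1, 180.0]
ft_force: [-0.4, -0.2, 0.2]
finger_gap: 0.1
grip_force: 0.0
```

>>> apply_moves(
  targets=[
    [0,0,1.5,0,0,0,1],
    [0,0,0,0,0,0,1],
  ],
)

```text
time: 34.88
tool_pos: [602.8, 260.0, 85.4]
tcp_rot: [179.9, 0.2, 180.0]
ft_force: [-2.2, -1.2, 6.1]
finger_gap: -0.2
grip_force: 2.7
```

>>> apply_moves(
  targets=[
    [0,0,1,0,0,0,1],
    [0,0,0,0,0,0,1],
  ],
)

```text
time: 35.12
tool_pos: [603.0, 259.9, 85.4]
tcp_rot: [179.9, 0.2, 180.0]
ft_force: [-5.8, -2.4, 10.8]
finger_gap: 0.0
grip_force: 5.4
```

>>> apply_moves(
  targets=[
    [0,0,-16,0,0,0,1],
    [0,40,0,0,0,0,1],
    [0,40,0,0,0,0,1],
    [0,0,10,0,0,0,1],
    [0,0,4,0,0,0,1],
    [0,0,0,0,0,0,1],
  ],
)

```text
time: 35.88
tool_pos: [602.9, 339.0, 85.8]
tcp_rot: [179.9, 0.1, 179.9]
ft_force: [0.4, 0.4, 0.3]
finger_gap: -0.3
grip_force: 0.0
```

>>> apply_moves(
  targets=[
    [0,0,1.5,0,0,0,1],
    [0,0,0,0,0,0,1],
  ],
)

```text
time: 36.12
tool_pos: [603.3, 339.2, 85.5]
tcp_rot: [179.9, 0.2, 179.9]
ft_force: [-3.1, 0.3, 7.2]
finger_gap: -0.0
grip_force: 3.3
```

>>> apply_moves(
  targets=[
    [0,0,1.5,0,0,0,1],
    [0,0,0,0,0,0,1],
  ],
)

```text
time: 36.38
tool_pos: [603.7, 339.9, 85.4]
tcp_rot: [179.8, 0.3, 179.9]
ft_force: [-4.7, 0.6, 13.0]
finger_gap: 0.0
grip_force: 6.3
```

Both sides of the rim stand at 85.4 mm, so the red pot is home. Retreat and hand in.

>>> apply_moves(
  targets=[
    [0,0,-20,0,0,0,1],
    [0,0,-50,0,0,0,1],
    [0,0,-50,0,0,0,1],
    [0,0,0,0,0,0,1],
    [0,0,0,0,0,0,1],
  ],
)

```text
time: 37.0
tool_pos: [602.7, 339.2, 203.3]
tcp_rot: [179.9, 0.2, 180.0]
ft_force: [0.2, -0.4, -0.1]
finger_gap: -0.0
grip_force: 0.0
```

Run:
```python
from held3 import *
C=np.array([601.7,300,85.])
for n in("scene","side"):
    cal=optics.get_calibration(n);im=optics.snapshot(n)
    u,v=proj(cal,C)[0];e=65*cal["camera_matrix"][0,0]/np.linalg.norm(cal["pose"][:3,3]-C)
    h,st=redhull(im,np.array([u-e,v-e,u+e,v+e]).astype(int));print(n,st)
print(r.hand_in())
```

```text
scene [368 209  31  26 614]
side [ 157  278   43   35 1115]
the job is handed in; nothing more can be done
None
```

The job is handed in at about 37 s: the yellow pot was pressed home in the blue one (rim about 80.3 mm at three points), then the red pot was set home inside it (rim about 85.4 mm at two points); hand-in gave no verdict.

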